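# Hold the drying rack's crossbar hub down while it is fastened

## Task

Please help me put the bottle drying rack together: slide the steel spacer ring down the rack's post until it sits fully home on the grey silicone cushion, then lower the white crossbar hub onto the post above it, hook ends up, with the bar in line with the rack's long sides and the black thumbscrew facing the side of the rack away from the robot. Press the hub straight down on the spacer with a steady push of about 10 N, keep it there for at least two seconds and finish with the hub still gripped and pressed, so that I can tighten the thumbscrew. Never lean on it with more than about 20 N (the acrylic cracks), and leave the two bottle caps on the rack, the sippy cup and the scoop where they are.

Things in the scene. Friction and masses are not known exactly. Their poses are not given: they have to be found in the camera images.
- rack: the bottle drying rack, stuck to the counter by its feet: a clear acrylic deck with crosswise slots, 140 mm (x) by 240 mm (y), over a steel drip tray; deck top 30 mm above the counter. Origin on the counter under the middle of the deck, on the axis of the upright post; z up, y along the long sides, +x across it, pointing to the side away from the robot
- post_tip (a point): middle of the top end of the rack's stainless post, 104 mm above the counter; axes as for the rack. The post is upright, 10 mm in diameter, its last 8 mm tapering to 4 mm diameter
- cushion_top (a point): on the post's axis, level with the top of the soft grey silicone cushion, a ring of 40 mm outside diameter round the foot of the post; 42 mm above the counter when unloaded. The cushion yields 1 mm for each 3 N, at most 7 mm
- spacer: a loose stainless steel spacer ring lying flat on the counter: outside diameter 36 mm, bore 13 mm, height 20 mm, about 120 g. Origin at its very centre (10 mm above its underside), z along its axis. Home on the unloaded cushion its origin is 52 mm above the counter
- hub: the loose white crossbar hub on the counter, about 140 g: a block 30 x 30 mm, 36 mm high, vertical 13 mm bore. Origin at the centre of its underside, z up. Along y an 8 mm steel bar, axis 9 mm up, sticks out both ways; its ends, 80 mm out, turn up to hooks with ball tips 37 mm high. Black thumbscrew on the +x face. Grip any two opposite flat sides, more than 16 mm above the underside
- screw (a point): centre of the head of the hub's black thumbscrew (12 mm diameter), 26 mm from the hub's bore axis along the hub's +x and 9 mm above its underside; axes as for the hub
- cap_a: a white bottle cap, 38 mm diameter, 17 mm high, drying on one end of the rack's deck; origin at the centre of its underside. Not to be moved
- cap_b: a second, like cap on the other end of the deck. Not to be moved
- cup: a green sippy cup with a white spouted lid and two handles along its y axis, 122 mm high, 75 mm diameter, 122 mm over the handles; origin at the centre of its underside. Not to be moved
- scoop: a stainless measuring scoop on the counter: bowl of 44 mm diameter, 22 mm high, flat handle along its +y, reaching 105 mm from the bowl's axis; origin under the middle of the bowl. Not to be moved
There are look-alikes about, which are no part of the job. What is shaped like the hub but orange or pink is not meant.

How it is judged:
On the way, in this order (a step that is already met when the one before it is completed fails the run):
1. the spacer ring is fully home on the cushion at the foot of the post (horizontal distance between spacer and rack below 0.004 m and z of spacer in the frame of rack below 0.0535 m and angle between the z axis of spacer and the z axis of rack, either way round below 0.12 rad), for 0.2 s.
2. the hub, bar in line with the rack and thumbscrew to the far side, is pressed on the spacer with 6 to 15 N for a second and a half (contact force between hub and spacer between 6 and 15 N and horizontal distance between hub and rack below 0.004 m and angle between the x axis of hub and the x axis of rack, either way round below 0.2 rad and x of screw in the frame of rack above 0.015 m and contact force between the fingers and hub above 3 N), for 1.5 s.
At the end, for the whole second after the job is handed in: Spacer flat on the cushion (axis within 4 mm, at most 1.5 mm high), hub upright on it (axis within 4 mm), bar within 0.2 rad of the long sides, thumbscrew on the far side; the fingers hold the hub still and it bears on the spacer with 6 to 15 N through the last second (all of step 1 and all of step 2 and z of hub in the frame of rack below 0.0635 m and angle between hub's own z axis and vertical below 0.12 rad and linear speed of hub below 0.01 m/s); the arm keeps its last pose, push and grip.
It fails at once if the hub is driven onto the spacer with more than 25 N (contact force between hub and spacer above 25 N).
It fails at once if a bottle cap is moved more than 15 mm (distance of any of cap_a, cap_b from where it was at the start of the episode above 0.015 m).
It fails at once if the sippy cup or the scoop is moved more than 15 mm (distance of any of cup, scoop from where it was at the start of the episode above 0.015 m).
It also fails if it takes over 72 s, if anything falls off the work surface, if the arm or the gripper's body presses on something with over 40 N, if the wrist force passes 120 N, or if a joint passes its speed limit or range.

## Robot

A 6-joint arm with a two-finger parallel gripper is mounted at the origin on the work surface. World frame = base frame: x ahead of the robot, y to its left, z up, the work surface at z = 0. Lengths are in m, angles in rad, forces in N, time in s.
With the tool pointing down it reaches from about 0.275 to 0.75 m from the base axis. Payload 10.2 kg.
Tool frame: the origin (TCP) lies at the very end of the fingers, on their centre line; the grasp point (between the pads) lies 19 mm behind it; z points along the fingers, y is the line along which they close (so a half turn about z gives the same grasp; the last joint's range is limited). The gripper opens to 85 mm and grips with 20 to 120 N. Pads are 22 mm wide; open, the fingers measure 114 mm over their backs; the gripper's body (76 mm by 85 mm) begins 54 mm behind the grasp point. The pads swing forward as they close: fully open they stand 13 mm farther back than shut.
Start: joints at [1.078, 0.313, 1.498, -0, 1.331, -0.223], TCP at [0.14, 0.506, 0.231] pointing down, gripper open.
Joint ranges: [-2.94, 2.94], [-0.97, 2.17], [0.19, 2.56], [-1.23, 4.37], [0.02, 3.11], [-2.88, 2.88]. Speed limits (rad/s): [2.39, 2.39, 3.01, 3.14, 3.14, 3.14].

## Interface

Orientations are given as a unit quaternion [w, x, y, z].
In Python, from bench import r gives the robot as it stands.
- The arm moves only by the tool jog_arm, never from a script. Its argument "rows" is a list that holds one entry, the list of rows, each a list of 5 numbers: the shift along the tool's x, y, z in m, then the turn about the tool's z in rad, then the finger opening in m, from 0 to 0.0854. A call has 1 to 5 rows; each row shifts and turns the commanded pose from where the row before left it, along the tool's axes as they then stand; what a row does not reach is not made up. A row lasts 1/8 s, in which the tool goes at most 62.5 mm and 10.7 degrees, less where a joint would pass 70% of its speed; a pose out of reach is approached as far as the arm can. A call is refused whole if a number of a shift passes 0.0625 or a number of a turn 0.188, either way. A call with a gripper value outside its range is refused whole. The fingers move at their own pace and stop on an object; "force" is the grip in N (left out, the last holds). Time passes only in rows, so rows that do not move let the fingers close. It gives the time, the measured TCP pose, the force, the opening and the grip force at its end, in the units of the state.
- r.observe(): the state, without advancing time (a new reading comes with each control period).
- r.grab_frame(name): name is "scene" or "top" or "wrist"; returns the picture (384x512x3 uint8, red, green, blue); there is no depth.
- r.get_calibration(name): a dict with "vfov" (degrees; the focal length in pixels is half the picture's height over the tangent of half this angle, whatever the lens; pixels are square), "cx", "cy" (the principal point, pixels), "origin" and "orientation" of the camera in the world. Camera axes: x right, y down, z forward; pixel columns grow to the right and rows downward; lengths in m; the calibration is good to about 2 mm. A picture is of the moment at which its call begins: read the wrist's pose just before it. get_calibration takes no time and is no camera call; for the wrist camera it gives the pose at the moment of the call.
- r.finish_job(): hands the job in; it is judged then, once.
The state is a dict: "time_s": time; "q": joint angles; "qd": joint speeds; "joint_torque": joint torques, N m; "ee_pos": TCP position; "tcp_rot": TCP orientation; "contact_force": force on the tool from outside, world axes, zero at the start; "ft_torque": the same for the moment, N m; "opening": finger opening in m; "grasp_force": force on a finger pad.
Only numpy, scipy, OpenCV 4.12 (cv2) and the standard library are available. Lean on these libraries where they do the work, as an engineer would, in place of code of your own. Each camera call takes 0.05 s, during which the arm holds its last target. There are 200 camera calls.

## Working session

There is one attempt and no reset: what is moved stays moved. The work goes in short steps, Python scripts to look and compute and a tool call to move; the robot and the scene stay as the last step left them, time stands still between calls to the robot, and variables do not carry over. Pictures are saved under pics/ and viewed, at most 10 in all, crops included, and the job is handed in when it is done.

Besides the shell and the picture viewer there is one more tool, called by a JSON object that holds its "name" and its "arguments". jog_arm: Moves the arm, as the interface text tells. Its arguments: {"type":"object","properties":{"rows":{"type":"array","items":{"type":"array","items":{"type":"array","items":{"type":"number"}}}},"force":{"type":"number"}},"required":["rows"]}

```bash
ls; mkdir -p pics; cat > h.py <<'E'
import numpy as np, cv2
from bench import r
from scipy.spatial.transform import Rotation as R
def rot(q): return R.from_quat([q[1],q[2],q[3],q[0]]).as_matrix()
def ray(c,u,v):
    f=192/np.tan(np.radians(c['vfov'])/2)
    d=rot(c['orientation'])@np.array([(u-c['cx'])/f,(v-c['cy'])/f,1.])
    return np.array(c['origin']),d/np.linalg.norm(d)
def onz(c,u,v,z):
    o,d=ray(c,u,v); return o+d*(z-o[2])/d[2]
def proj(c,p):
    f=192/np.tan(np.radians(c['vfov'])/2)
    q=rot(c['orientation']).T@(np.array(p)-np.array(c['origin'])); return c['cx']+f*q[0]/q[2],c['cy']+f*q[1]/q[2]
def tri(rs):
    A=0;b=0
    for o,d in rs:
        P=np.eye(3)-np.outer(d,d);A=A+P;b=b+P@o
    return np.linalg.solve(A,b)
def save(n,im): cv2.imwrite('pics/'+n+'.png',cv2.cvtColor(im,cv2.COLOR_RGB2BGR))
E
python3 - <<'E'
from h import *
for n in ['scene','top']:
    c=r.get_calibration(n);print(c)
    im=r.grab_frame(n);np.save(n,im);save(n,cv2.resize(im,(800,600),interpolation=cv2.INTER_CUBIC))
s=r.observe();print(s['ee_pos'],s['tcp_rot'],s['contact_force'],s['time_s'])
E
```

```text
pics
{'vfov': 45.34798427345763, 'cx': 256.6274859560456, 'cy': 195.25847165142096, 'origin': array([ 1.2619442 , -0.45004868,  1.36232442]), 'orientation': array([-0.27968207,  0.83660272,  0.44803239, -0.14539877])}
{'vfov': 53.03289987104615, 'cx': 249.1838994824437, 'cy': 191.6867821928446, 'origin': array([0.24091138, 0.069074  , 1.13898006]), 'orientation': array([-0.07961314,  0.73886792, -0.66560786,  0.06857203])}
[0.13983219 0.50581557 0.23079288] [-1.99227111e-04  1.34501176e-01  9.90913274e-01 -5.27520267e-04] [-0.4940567   0.45371028 -0.57631491] 0.1
```

View pics/scene.png

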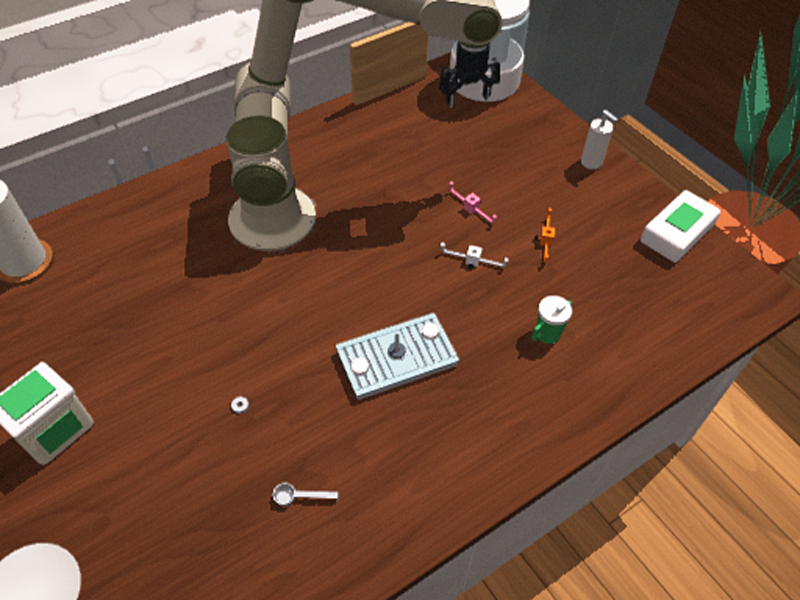

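View pics/top.png

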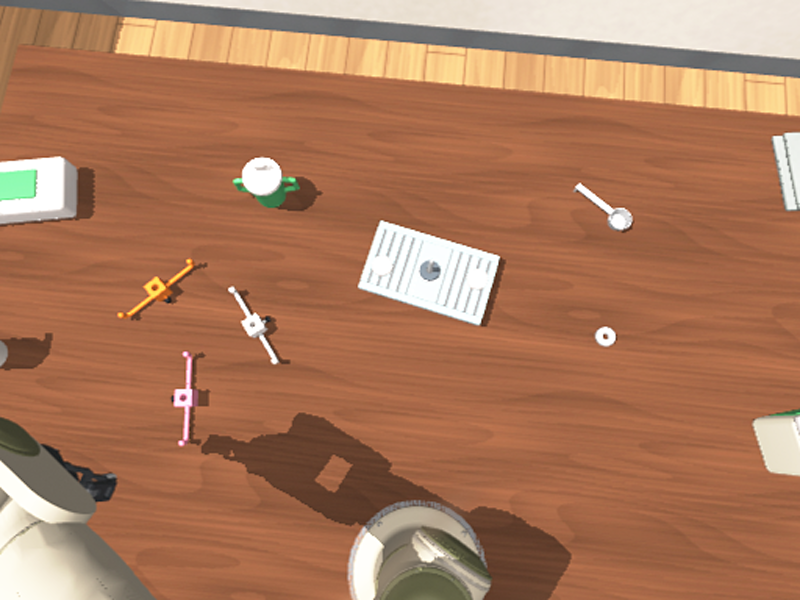

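Scene (800x600 scale): the white hub is at scene (474,256) and top (254,325). Its look-alikes are orange at top (157,288) and pink at top (184,398). The spacer is at scene (240,404) and top (605,337), and the scoop bowl at top (620,218) could be mistaken for it. The caps are on the deck at top (382,267) and (478,280). I'll check the choice in one close montage.

```bash
python3 - <<'E'
from h import *
a=np.load('scene.npy');b=np.load('top.npy')
cs=r.get_calibration('scene');ct=r.get_calibration('top')
def crop(im,u,v,w,h,S): 
    u=int(u/1.5625);v=int(v/1.5625);print(u-w//2,v-h//2);return cv2.resize(im[v-h//2:v+h//2,u-w//2:u+w//2],(w*S,h*S),interpolation=cv2.INTER_NEAREST)
T=np.hstack([crop(a,397,352,96,70,4),crop(b,431,272,100,70,4)])
B=np.hstack([crop(a,474,256,56,56,4),crop(b,254,325,60,56,4),crop(a,240,404,40,56,4),crop(b,605,337,40,56,4)])
B=B[:,:T.shape[1]]
save('mont',np.vstack([T,np.pad(B,((0,0),(0,T.shape[1]-B.shape[1]),(0,0)))]))
# spacer blobs
for n,im,c,uv in (('s',a,cs,(240,404)),('t',b,ct,(605,337))):
    u,v=int(uv[0]/1.5625),int(uv[1]/1.5625)
    p=im[v-14:v+14,u-14:u+14].astype(int);m=(p[...,2]>110)
    ys,xs=np.nonzero(m);print(n,m.sum(),xs.min()+u-14,xs.max()+u-14,ys.min()+v-14,ys.max()+v-14)
    print(onz(c,(xs.min()+xs.max())/2+u-14,(ys.min()+ys.max())/2+v-14,.012))
P=lambda uv,c,z: onz(c,uv[0]/1.5625,uv[1]/1.5625,z)
print('hub',P((474,256),cs,.03),P((254,325),ct,.03))
print('rack corners',[P(q,ct,.03)[:2].round(3) for q in((380,221),(499,256),(482,324),(360,287))])
print('rack corners s',[P(q,cs,.03)[:2].round(3) for q in((337,349),(437,315),(458,353),(360,391))])
E
```

```text
206 190
225 139
275 135
132 180
133 230
367 187
s 79 148 158 254 263
[ 0.45753932 -0.31357482  0.012     ]
t 131 381 393 209 221
[ 0.45196573 -0.31248461  0.012     ]
hub [0.41476738 0.34342313 0.03      ] [0.40128505 0.34576494 0.03      ]
rack corners [array([0.629, 0.133]), array([ 0.582, -0.101]), array([ 0.447, -0.078]), array([0.494, 0.157])]
rack corners s [array([ 0.463, -0.074]), array([0.51 , 0.165]), array([0.62 , 0.143]), array([ 0.582, -0.088])]
```

View pics/mont.png

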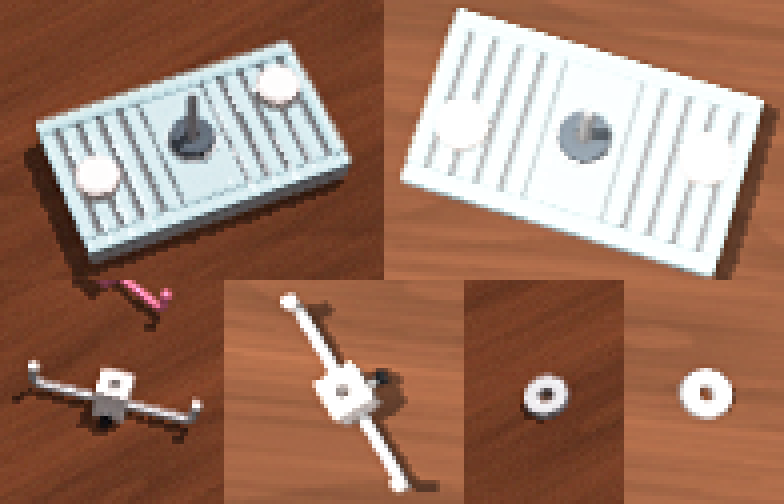

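Montage: the post tip is at scene px (254,214) and top px (275,167). The white hub has its black thumbscrew and upward hooks, with its bore at scene px (304,161) and top px (161.5,207.5). The spacer ring is plain. Both choices match the description.

```bash
python3 - <<'E'
from h import *
cs=r.get_calibration('scene');ct=r.get_calibration('top')
def T(n,s,t): print(n,tri([ray(cs,*s),ray(ct,*t)]).round(4))
T('post',(254.2,214.2),(275.2,167)); T('hubbore',(303.7,160.7),(161.5,207.5)); T('spacer',(153.5,258),(387,215))
T('cushion c',(206+191/4,190+138/4),(275.2,173))
T('hookA',(275+34/4,135+87/4),(148.2,185)); 
T('hookB',(275+196/4,135+126/4),(176,231.2)); T('screw',(275+105/4,135+142/4),(132+159/4,180+97/4))
w=r.get_calibration('wrist');s=r.observe();print(w);Rt=rot(s['tcp_rot']);print(Rt.T@(w['origin']-s['ee_pos']),(Rt.T@rot(w['orientation'])).round(3),Rt.round(3))
for n,s,t in (('capA',(360,365),(382,267)),('capB',(430,329),(478,280))): T(n,np.array(s)/1.5625,np.array(t)/1.5625)
E
```

```text
post [0.5411 0.0327 0.0942]
hubbore [0.4032 0.3509 0.0313]
spacer [ 0.4534 -0.3123  0.0081]
cushion c [0.5408 0.0299 0.0331]
hookA [0.4225 0.3051 0.1401]
hookB [ 0.3874  0.3813 -0.0554]
screw [0.4202 0.3289 0.0043]
{'vfov': 63.734854454315595, 'cx': 261.13720087690837, 'cy': 190.31076211580108, 'origin': array([0.061592  , 0.52650943, 0.37320358]), 'orientation': array([0.12631224, 0.7859437 , 0.59759427, 0.0960146 ])}
[ 0.0809615  -0.00106692 -0.14238914] [[-0.001 -0.95  -0.314]
 [ 1.    -0.001  0.001]
 [-0.001 -0.314  0.95 ]] [[-0.964  0.267 -0.001]
 [ 0.267  0.964 -0.001]
 [ 0.    -0.001 -1.   ]]
capA [ 0.522   0.0416 -0.0129]
capB [0.549  0.0141 0.1381]
```

```bash
cat >> h.py <<'E'
def rows(p0,psi0,p1,psi1,N,op):
    out=[];p=np.array(p0,float);psi=psi0
    for i in range(N):
        d=(np.array(p1)-p)/(N-i); t=(psi0-psi1)/N
        y=np.array([np.cos(psi),np.sin(psi),0]);x=np.array([-y[1],y[0],0])
        a=[round(float(x@d),4),round(float(y@d),4),round(float(-d[2]),4),round(t,4),op]
        p=p+a[0]*x+a[1]*y-[0,0,a[2]]; psi-=a[3]; out.append(a)
    for i in range(0,N,5): print(out[i:i+5])
    return p,psi
def cur():
    s=r.observe();Rt=rot(s['tcp_rot']);return s['ee_pos'],np.arctan2(Rt[1,1],Rt[0,1])
E
python3 - <<'E'
from h import *
p,a=cur()
p,a=rows(p,a,(.42,.15,.23),.55,10,.0854)
rows(p,a,(.453,-.312,.13),-.198,10,.0854)
E
```

```text
[[-0.0365, -0.0268, 0.0001, np.float64(0.0751), 0.0854], [-0.0384, -0.024, 0.0001, np.float64(0.0751), 0.0854], [-0.0401, -0.0211, 0.0001, np.float64(0.0751), 0.0854], [-0.0416, -0.018, 0.0001, np.float64(0.0751), 0.0854], [-0.0428, -0.0148, 0.0001, np.float64(0.0751), 0.0854]]
[[-0.0438, -0.0116, 0.0001, np.float64(0.0751), 0.0854], [-0.0445, -0.0083, 0.0, np.float64(0.0751), 0.0854], [-0.045, -0.0049, 0.0001, np.float64(0.0751), 0.0854], [-0.0452, -0.0015, 0.0, np.float64(0.0751), 0.0854], [-0.0453, 0.0019, 0.0001, np.float64(0.0751), 0.0854]]
[[-0.0411, -0.0213, 0.01, np.float64(0.0748), 0.0854], [-0.0426, -0.0182, 0.01, np.float64(0.0748), 0.0854], [-0.0438, -0.015, 0.01, np.float64(0.0748), 0.0854], [-0.0448, -0.0116, 0.01, np.float64(0.0748), 0.0854], [-0.0456, -0.0083, 0.01, np.float64(0.0748), 0.0854]]
[[-0.0461, -0.0048, 0.01, np.float64(0.0748), 0.0854], [-0.0463, -0.0014, 0.01, np.float64(0.0748), 0.0854], [-0.0463, 0.0021, 0.01, np.float64(0.0748), 0.0854], [-0.046, 0.0055, 0.01, np.float64(0.0748), 0.0854], [-0.0454, 0.0089, 0.01, np.float64(0.0748), 0.0854]]
```

{"name": "jog_arm", "arguments": {"rows": [[[-0.037,-0.027,0,0.075,0.0854],[-0.038,-0.024,0,0.075,0.0854],[-0.04,-0.021,0,0.075,0.0854],[-0.042,-0.018,0,0.075,0.0854],[-0.043,-0.015,0,0.075,0.0854]]]}}

```text
time_s: 0.72
ee_pos: [0.2812, 0.3263, 0.2311]
tcp_rot: [-0.0, 0.318, 0.948, -0.0]
contact_force: [-0.4, 0.1, 0.4]
opening: 0.0856
grasp_force: 0.0
```

{"name": "jog_arm", "arguments": {"rows": [[[-0.044,-0.012,0,0.075,0.0854],[-0.044,-0.008,0,0.075,0.0854],[-0.045,-0.005,0,0.075,0.0854],[-0.045,-0.002,0,0.075,0.0854],[-0.045,0.002,0,0.075,0.0854]]]}}

```text
time_s: 1.35
ee_pos: [0.4204, 0.1486, 0.2311]
tcp_rot: [-0.0, 0.489, 0.872, -0.0]
contact_force: [0.3, 0.0, 0.1]
opening: 0.0852
grasp_force: 0.0
```

{"name": "jog_arm", "arguments": {"rows": [[[-0.041,-0.021,0.01,0.075,0.0854],[-0.043,-0.018,0.01,0.075,0.0854],[-0.044,-0.015,0.01,0.075,0.0854],[-0.045,-0.012,0.01,0.075,0.0854],[-0.046,-0.008,0.01,0.075,0.0854]]]}}

```text
time_s: 1.98
ee_pos: [0.4369, -0.0833, 0.1809]
tcp_rot: [-0.0, 0.643, 0.766, -0.0]
contact_force: [1.5, -0.0, -0.1]
opening: 0.085
grasp_force: 0.0
```

{"name": "jog_arm", "arguments": {"rows": [[[-0.046,-0.005,0.01,0.075,0.0854],[-0.046,-0.001,0.01,0.075,0.0854],[-0.046,0.002,0.01,0.075,0.0854],[-0.046,0.006,0.01,0.075,0.0854],[-0.045,0.009,0.01,0.075,0.0854]]]}}

```text
time_s: 2.6
ee_pos: [0.454, -0.3133, 0.1307]
tcp_rot: [-0.0, 0.775, 0.632, 0.0]
contact_force: [-0.4, 0.3, 1.0]
opening: 0.085
grasp_force: 0.0
```

{"name": "jog_arm", "arguments": {"rows": [[[0,0,0,0,0.0854],[0,0,0,0,0.0854]]]}}

```text
time_s: 2.85
ee_pos: [0.4541, -0.3111, 0.1311]
tcp_rot: [-0.001, 0.774, 0.634, 0.0]
contact_force: [0.4, 0.0, 0.8]
opening: 0.0852
grasp_force: 0.0
```

```bash
python3 - <<'E'
from h import *
print(cur()); c=r.get_calibration('wrist');im=r.grab_frame('wrist');np.save('w1',im);save('w1',im)
print(proj(c,(.4534,-.3123,.02)))
g=im.min(2); m=(g>120).astype(np.uint8)
n,l,st,ce=cv2.connectedComponentsWithStats(m)
for i in range(1,n):
    if st[i][4]>150: print(st[i],ce[i],onz(c,*ce[i],.02).round(4))
E
```

```text
(array([ 0.45405111, -0.31113068,  0.13107386]), np.float64(-0.1983988752901681))
(np.float64(261.4027953198141), np.float64(187.4963943035056))
[ 243  165   41   41 1212] [262.64686469 185.36468647] [ 0.4548 -0.3106  0.02  ]
[122 249  42  57 685] [141.46131387 276.71532847] [ 0.324 -0.377  0.02 ]
[359 249  42  57 707] [380.9533239  276.89108911] [ 0.5472 -0.4222  0.02  ]
```

View pics/w1.png

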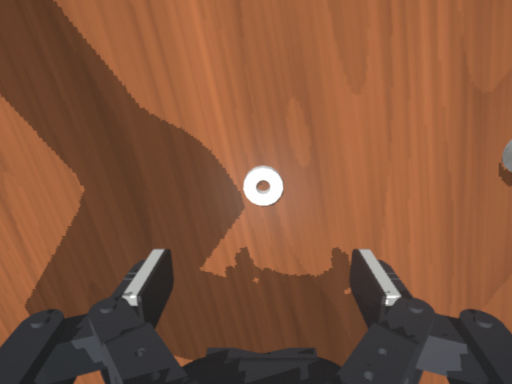

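The ring is in view at (263,185), directly under the TCP, and the scoop is at the right edge. Descending.

{"name": "jog_arm", "arguments": {"rows": [[[0,0,0.04,0,0.0854],[0,0,0.04,0,0.07],[0,0,0.025,0,0.06],[0,0,0.015,0,0.055],[0,0,0.008,0,0.055]]]}}

```text
time_s: 3.52
ee_pos: [0.4545, -0.3114, 0.0033]
tcp_rot: [0.0, 0.774, 0.634, 0.0]
contact_force: [0.1, -0.1, -0.0]
opening: 0.0551
grasp_force: 0.0
```

{"name": "jog_arm", "arguments": {"rows": [[[0,0,0,0,0.055],[0,0,0,0,0.03],[0,0,0,0,0.03],[0,0,0,0,0.03],[0,0,0,0,0.03]]], "force": 40}}

```text
time_s: 4.15
ee_pos: [0.4546, -0.3122, 0.0046]
tcp_rot: [0.001, 0.774, 0.633, 0.0]
contact_force: [-1.1, 1.7, 7.3]
opening: 0.033
grasp_force: 39.1
```

{"name": "jog_arm", "arguments": {"rows": [[[0,0,0,0,0.03],[0,0,0,0,0.03],[0,0,0,0,0.03],[0,0,-0.02,0,0.03],[0,0,-0.02,0,0.03]]]}}

```text
time_s: 4.78
ee_pos: [0.4542, -0.3118, 0.0442]
tcp_rot: [0.0, 0.774, 0.633, 0.0]
contact_force: [-0.0, -0.3, -0.7]
opening: 0.0332
grasp_force: 39.8
```

{"name": "jog_arm", "arguments": {"rows": [[[0,0,-0.04,0,0.03],[0,0,-0.05,0,0.03],[0,0,0,0,0.03]]]}}

```text
time_s: 5.15
ee_pos: [0.4555, -0.3131, 0.1374]
tcp_rot: [0.004, 0.774, 0.633, 0.0]
contact_force: [0.0, 0.1, -1.5]
opening: 0.033
grasp_force: 40.0
```

```bash
python3 - <<'E'
from h import *
s=r.observe();print(cur(),s['opening'],s['contact_force']); c=r.get_calibration('wrist');im=r.grab_frame('wrist')
save('w2',cv2.resize(im[180:384,130:390],None,fx=3,fy=2.9,interpolation=cv2.INTER_CUBIC)); np.save('w2',im)
E
```

```text
(array([ 0.45546571, -0.3130976 ,  0.13736434]), np.float64(-0.1988897955893842)) 0.033018041839521846 [ 0.01905001  0.14270562 -1.48657525]
```

View pics/w2.png

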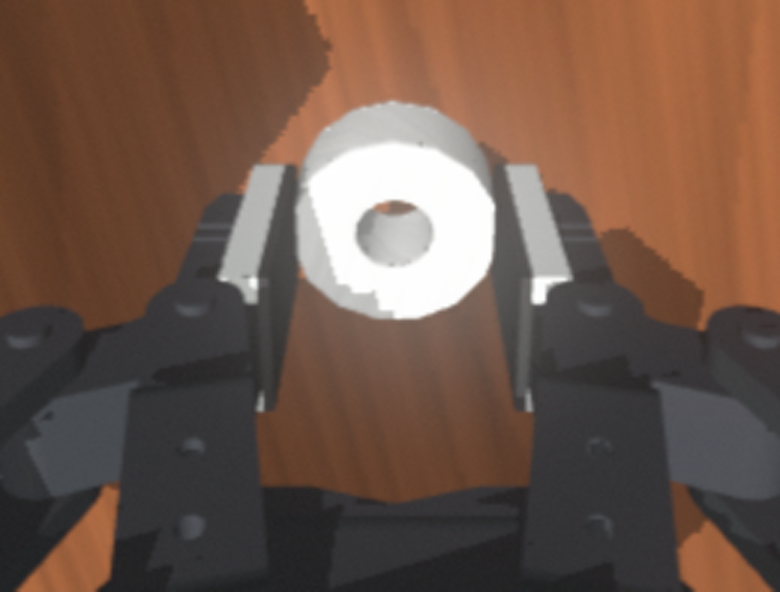

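```bash
python3 - <<'E'
from h import *
c=r.get_calibration('wrist');p,psi=cur();Rt=rot(r.observe()['tcp_rot'])
px=lambda x,y:(130+(x+.5)/3-.5,180+(y+.5)/2.9-.5)
for zz in (-.010,-.012,-.014,-.016,-.018):
    f=[]
    for q in ((297,228),(494,228),(395,142),(398,320),(395,201),(395,266),(357,233),(433,233),(395,102)):
        o,d=ray(c,*px(*q)); ol=Rt.T@(o-p);dl=Rt.T@d; t=(zz-ol[2])/dl[2]; f.append((ol+t*dl)[:2]*1000)
    f=np.array(f).round(1); print(zz,'wid',f[1]-f[0],'hgt',f[2]-f[3],'ctr',(f[2]+f[3])/2,(f[0]+f[1])/2,'bore',f[4]-f[5],(f[4]+f[5])/2,f[7]-f[6])
g=np.load('w2.npy').mean(2).astype(int);print(g[220:295:3,262]);print(g[262,222:302:2])
E
```

```text
-0.01 wid [ 0.  31.9] hgt [34.  -0.5] ctr [-0.1  -0.25] [ 1.1  -0.45] bore [12.4  0. ] [ 0.  -0.5] [ 0.  12.4]
-0.012 wid [ 0.  31.5] hgt [33.5 -0.5] ctr [ 1.15 -0.25] [ 2.3  -0.45] bore [12.2  0. ] [ 1.2 -0.5] [ 0.  12.2]
-0.014 wid [ 0.  30.9] hgt [32.9 -0.5] ctr [ 2.35 -0.25] [ 3.5  -0.45] bore [12.  0.] [ 2.4 -0.5] [ 0. 12.]
-0.016 wid [-0.1 30.5] hgt [32.5 -0.4] ctr [ 3.55 -0.3 ] [ 4.65 -0.45] bore [11.8  0. ] [ 3.6 -0.5] [-0.1 11.8]
-0.018 wid [-0.1 30.1] hgt [31.9 -0.4] ctr [ 4.75 -0.3 ] [ 5.85 -0.45] bore [11.6  0. ] [ 4.8 -0.5] [-0.1 11.6]
[195 197 197 236 254 254 254 253 253 252 118 132 198 200 204 208 204 223
 254 254 253 253 253 238 103]
[ 76  75  77 106 194 199 202 200 240 254 254 253 252 209 151 164 176 185
 195 201 204 205 205 202 199 193 227 254 254 254 254 254 254 254 253 254
 174  91  91  90]
```

The ring is held between the pads with its face bright at crop (396,230) and its bore at (395,233). It looks level, with the bore about +1.6 mm along tool x, which matches the pre-grasp offset. Next I'll look at the post from two wrist positions.

```bash
python3 - <<'E'
from h import *
p,a=cur()
rows(p,a,(.525,-.046,.17),-.198,7,.03)
E
```

```text
[[0.0393, 0.0023, -0.005, np.float64(-0.0001), 0.03], [0.0393, 0.0024, -0.005, np.float64(-0.0001), 0.03], [0.0393, 0.0023, -0.005, np.float64(-0.0001), 0.03], [0.0392, 0.0024, -0.005, np.float64(-0.0001), 0.03], [0.0393, 0.0024, -0.0051, np.float64(-0.0001), 0.03]]
[[0.0392, 0.0023, -0.005, np.float64(-0.0001), 0.03], [0.0393, 0.0024, -0.0051, np.float64(-0.0001), 0.03]]
```

{"name": "jog_arm", "arguments": {"rows": [[[0.039,0.002,-0.01,0,0.03],[0.039,0.002,-0.01,0,0.03],[0.039,0.002,-0.01,0,0.03],[0.039,0.002,-0.005,0,0.03],[0.039,0.002,0,0,0.03]]]}}

```text
time_s: 5.82
ee_pos: [0.5023, -0.1212, 0.1674]
tcp_rot: [-0.001, 0.774, 0.633, -0.0]
contact_force: [0.3, 0.1, -0.9]
opening: 0.0332
grasp_force: 40.0
```

{"name": "jog_arm", "arguments": {"rows": [[[0.039,0.002,0,0,0.03],[0.039,0.003,0,0,0.03],[0,0,0,0,0.03],[0,0,0,0,0.03]]]}}

```text
time_s: 6.32
ee_pos: [0.5224, -0.0474, 0.1674]
tcp_rot: [-0.001, 0.774, 0.633, -0.001]
contact_force: [0.1, 0.5, -1.1]
opening: 0.0335
grasp_force: 40.0
```

```bash
python3 - <<'E'
from h import *
print(cur()); c=r.get_calibration('wrist');im=r.grab_frame('wrist');np.save('w3',im);np.save('c3',c,allow_pickle=True)
E
```

```text
(array([ 0.52241922, -0.04737405,  0.16736627]), np.float64(-0.19895357447155504))
```

{"name": "jog_arm", "arguments": {"rows": [[[0.03,0,0,0,0.03],[0,0,0,0,0.03],[0,0,0,0,0.03]]]}}

```text
time_s: 6.75
ee_pos: [0.5286, -0.0186, 0.1681]
tcp_rot: [-0.0, 0.774, 0.633, -0.0]
contact_force: [-0.1, -0.0, -0.8]
opening: 0.033
grasp_force: 40.0
```

```bash
python3 - <<'E'
from h import *
print(cur(),r.observe()['contact_force']); c=r.get_calibration('wrist');im=r.grab_frame('wrist');np.save('w4',im);np.save('c4',c,allow_pickle=True)
c3=np.load('c3.npy',allow_pickle=True).item()
print(proj(c3,(.541,.0325,.104)),proj(c,(.541,.0325,.104)))
a=np.load('w3.npy')
save('w34',np.hstack([cv2.resize(x[0:320,150:370],None,fx=1.8,fy=1.8,interpolation=cv2.INTER_CUBIC) for x in (a,im)]))
E
```

```text
(array([ 0.52860744, -0.0186212 ,  0.16810531]), np.float64(-0.19979723362245685)) [-0.08022202 -0.02145328 -0.79278189]
(np.float64(265.9826175234733), np.float64(84.53624616499741)) (np.float64(264.9826752196773), np.float64(131.46924387232912))
```

View pics/w34.png

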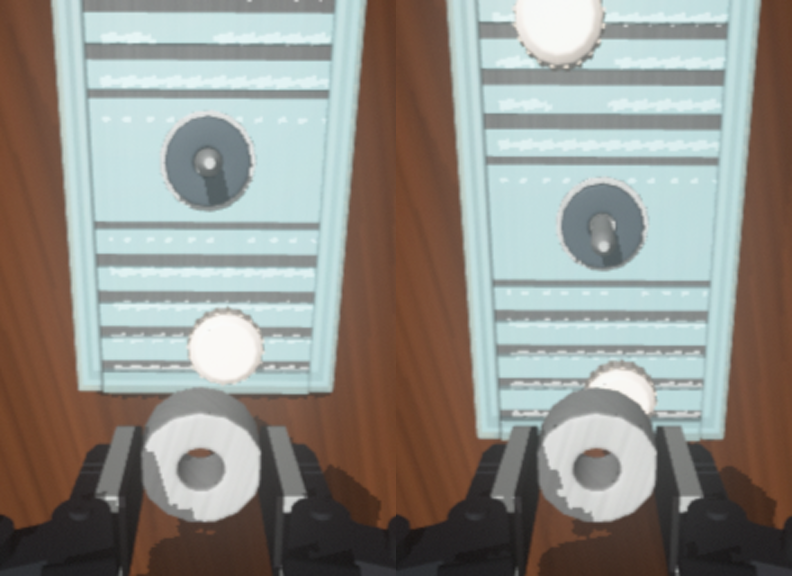

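Left view: the tip is at px (266,90), head-on in the dark cushion. Right view: the tip leans down to about px (265,136). The ring is held clear of both.

```bash
python3 - <<'E'
from h import *
c3=np.load('c3.npy',allow_pickle=True).item();c4=np.load('c4.npy',allow_pickle=True).item()
print(tri([ray(c3,266.1,89.7),ray(c4,265,136)]))
print(onz(c3,266.1,89.7,.104),onz(c4,265,136,.104))
u=lambda x,y:(150+x/1.8,y/1.8)
print('cushion',onz(c3,*u(208.5,161.5),.042),onz(c4,*u(207,224.5),.042))
# deck edges -> yaw
for c,ps in((c3,((60,100),(89,388),(362,100),(331,390))),(c4,((59,100),(88,437),(355,100),(320,437)))):
    q=[onz(c,*u(*p),.03)[:2] for p in ps]; 
    for a,b in((0,1),(2,3)): d=q[a]-q[b];print('yaw',np.arctan2(-d[0],d[1]))
    print(np.linalg.norm(q[0]-q[2]))
# post tip blob crop
im=np.load('w4.npy');print(im[118:146,265].mean(1).astype(int))
p,a=cur();Rt=rot(r.observe()['tcp_rot'])
x=Rt[:,0];y=Rt[:,1]
for n,c,q in(('3',c3,u(202,469)),('4',c4,u(598-396,469))):
    for z in(-.012,-.0154):
        o,d=ray(c,*q);ee=p if n=='4' else np.array([.5224,-.0474,.1674]);ol=Rt.T@(o-ee);dl=Rt.T@d;print('bore',n,z,(ol+dl*(z-ol[2])/dl[2])*1000)
E
```

```text
[0.54044942 0.02945233 0.10323899]
[0.54047366 0.02944908 0.104     ] [0.54042775 0.02956956 0.104     ]
cushion [0.5410731  0.02914211 0.042     ] [0.5412773  0.03003698 0.042     ]
yaw -0.1690383427172949
yaw -0.22488883134237633
0.13990187253339156
yaw -0.18639706965040334
yaw -0.22632293520606972
0.13746807566212552
[109 129 135 135 135 135 136 136 136 135 138 143 148 152 157 169 196 209
 212 212 210 193 122 104  97  93  93  94]
bore 3 -0.012 [  1.09581186  -0.06472756 -12.        ]
bore 3 -0.0154 [  3.13827929  -0.07549941 -15.4       ]
bore 4 -0.012 [  1.16127731  -0.12097169 -12.        ]
bore 4 -0.0154 [  3.20469821  -0.13463834 -15.4       ]
```

{"name": "jog_arm", "arguments": {"rows": [[[0.024,0.001,0,0,0.03],[0.024,0.001,0.01,0,0.03],[0,0,0.02,0,0.03],[0,0,0.01,0,0.03],[0,0,0,0,0.03]]]}}

```text
time_s: 7.42
ee_pos: [0.54, 0.0283, 0.1279]
tcp_rot: [-0.0, 0.774, 0.633, -0.0]
contact_force: [-0.6, -0.8, -0.6]
opening: 0.0334
grasp_force: 40.0
```

{"name": "jog_arm", "arguments": {"rows": [[[0,0,0.004,0,0.03],[0,0,0.004,0,0.03],[0,0,0.004,0,0.03],[0,0,0.004,0,0.03],[0,0,0,0,0.03]]]}}

```text
time_s: 8.05
ee_pos: [0.5401, 0.0289, 0.112]
tcp_rot: [-0.0, 0.774, 0.633, -0.0]
contact_force: [-0.0, 0.2, -1.6]
opening: 0.0328
grasp_force: 40.0
```

{"name": "jog_arm", "arguments": {"rows": [[[0,0,0.004,0,0.03],[0,0,0.004,0,0.03],[0,0,0.004,0,0.03],[0,0,0,0,0.03]]]}}

```text
time_s: 8.55
ee_pos: [0.5407, 0.0295, 0.1003]
tcp_rot: [-0.0, 0.774, 0.633, 0.001]
contact_force: [3.7, 5.0, 0.1]
opening: 0.0331
grasp_force: 40.1
```

{"name": "jog_arm", "arguments": {"rows": [[[0.0015,0.0007,0,0,0.03],[0,0,0,0,0.03]]]}}

```text
time_s: 8.8
ee_pos: [0.5411, 0.0303, 0.1001]
tcp_rot: [-0.0, 0.774, 0.633, -0.0]
contact_force: [1.8, 1.5, -2.0]
opening: 0.0331
grasp_force: 40.0
```

{"name": "jog_arm", "arguments": {"rows": [[[0.0005,0.001,0.005,0,0.03],[0,0,0.006,0,0.03],[0,0,0.006,0,0.03],[0,0,0,0,0.03]]]}}

```text
time_s: 9.3
ee_pos: [0.5418, 0.0307, 0.0824]
tcp_rot: [-0.001, 0.774, 0.633, -0.001]
contact_force: [-1.1, 4.0, -3.3]
opening: 0.033
grasp_force: 40.0
```

{"name": "jog_arm", "arguments": {"rows": [[[0.001,-0.0005,0.005,0,0.03],[0,0,0.006,0,0.03],[0,0,0.006,0,0.03],[0,0,0,0,0.03]]]}}

```text
time_s: 9.8
ee_pos: [0.5418, 0.0315, 0.0658]
tcp_rot: [-0.0, 0.774, 0.633, -0.0]
contact_force: [1.6, 0.1, -1.3]
opening: 0.0331
grasp_force: 40.2
```

{"name": "jog_arm", "arguments": {"rows": [[[0,0,0.006,0,0.03],[0,0,0.006,0,0.03],[0,0,0.006,0,0.03],[0,0,0,0,0.03],[0,0,0,0,0.03]]]}}

```text
time_s: 10.42
ee_pos: [0.5421, 0.0316, 0.0484]
tcp_rot: [0.0, 0.774, 0.633, 0.0]
contact_force: [0.2, -0.1, -1.1]
opening: 0.0333
grasp_force: 40.2
```

{"name": "jog_arm", "arguments": {"rows": [[[0,0,0.002,0,0.03],[0,0,0.0015,0,0.03],[0,0,0,0,0.03],[0,0,0,0,0.03]]]}}

```text
time_s: 10.92
ee_pos: [0.5422, 0.0316, 0.0451]
tcp_rot: [0.0, 0.774, 0.633, 0.0]
contact_force: [-0.7, 0.8, 3.2]
opening: 0.0332
grasp_force: 40.8
```

{"name": "jog_arm", "arguments": {"rows": [[[0,0,0.001,0,0.03],[0,0,0,0,0.03],[0,0,0,0,0.06],[0,0,0,0,0.06],[0,0,0,0,0.06]]]}}

```text
time_s: 11.55
ee_pos: [0.5419, 0.0316, 0.0436]
tcp_rot: [-0.0, 0.774, 0.633, -0.0]
contact_force: [0.2, -0.1, -0.6]
opening: 0.06
grasp_force: 0.0
```

{"name": "jog_arm", "arguments": {"rows": [[[0,0,0,0,0.06],[0,0,-0.01,0,0.06],[0,0,-0.04,0,0.06],[0,0,-0.05,0,0.06],[0,0,-0.03,0,0.06]]]}}

```text
time_s: 12.18
ee_pos: [0.5425, 0.0316, 0.177]
tcp_rot: [0.001, 0.774, 0.633, 0.001]
contact_force: [1.1, -0.9, -0.3]
opening: 0.0601
grasp_force: 0.0
```

{"name": "jog_arm", "arguments": {"rows": [[[-0.04,0,0,0,0.06],[-0.03,0,0,0,0.0854],[0,0,0,0,0.0854],[0,0,0,0,0.0854]]]}}

```text
time_s: 12.68
ee_pos: [0.5283, -0.0365, 0.1742]
tcp_rot: [0.0, 0.774, 0.633, 0.0]
contact_force: [-0.8, -0.1, -0.3]
opening: 0.0851
grasp_force: 0.0
```

```bash
python3 - <<'E'
from h import *
print(cur(),r.observe()['q'][5]); c=r.get_calibration('wrist');im=r.grab_frame('wrist');np.save('w5',im)
print(proj(c,(.541,.0295,.062)),proj(c,(.541,.0295,.104)))
T=r.grab_frame('top');np.save('top2',T)
save('w5',np.hstack([cv2.resize(im[40:240,160:360],None,fx=2,fy=2,interpolation=cv2.INTER_CUBIC),cv2.resize(T[170:250,120:200],(400,400),interpolation=cv2.INTER_CUBIC)]))
E
```

```text
(array([ 0.52828681, -0.03653141,  0.17418772]), np.float64(-0.19899479583335525)) -0.09169731829442938
(np.float64(260.9807281727555), np.float64(104.97643413569298)) (np.float64(261.00459090412846), np.float64(108.09778406599669))
```

View pics/w5.png

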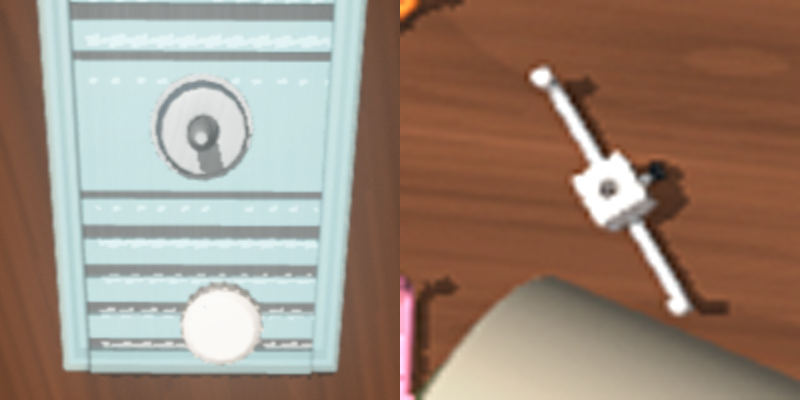

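The spacer is home: its face at crop (201,130) sits inside the grey cushion's rim, and the cap is untouched. The hub shows its hooks at crop (541,76) and (680,304) and its screw at (657,170).

```bash
python3 - <<'E'
from h import *
ct=r.get_calibration('top')
u=lambda x,y:(120+(x-400)/5-.4,170+y/5-.4)
A=onz(ct,*u(541,76),.033);B=onz(ct,*u(680,304),.033);S=onz(ct,*u(657,170),.009);H=onz(ct,*u(608,188),.036)
d=A-B;print(A,B,S,H,np.linalg.norm(d),(A+B)/2)
th=np.arctan2(d[1],d[0])-np.pi/2;print('hub x yaw',th,'screw dir',np.arctan2(*(S-H)[[1,0]]))
p,a=cur()
hx=np.array([.403,.349]);tx=np.array([-np.sin(th),np.cos(th)])
print('q6 at hub',np.arctan2(hx[1],hx[0])-th)
tgt=[*(hx-0.03*tx),.15]
print(tgt);pp,aa=rows(p,a,(.44,.19,.2),a+(th-a)/2,6,.0854);rows(pp,aa,tgt,th,5,.0854)
E
```

```text
[0.46505247 0.39893954 0.033     ] [0.34006015 0.29773409 0.033     ] [0.42011488 0.32792803 0.009     ] [0.40234046 0.34856413 0.036     ] 0.1608279283292487 [0.40255631 0.34833681 0.033     ]
hub x yaw -0.8901727341257807 screw dir -0.8597635403348096
q6 at hub 1.6038854323779417
[np.float64(0.3796845862939098), np.float64(0.3301216662887356), 0.15]
[[0.0341, -0.0218, -0.0043, np.float64(0.0577), 0.0854], [0.0327, -0.0238, -0.0043, np.float64(0.0577), 0.0854], [0.0313, -0.0256, -0.0044, np.float64(0.0577), 0.0854], [0.0298, -0.0274, -0.0043, np.float64(0.0577), 0.0854], [0.0282, -0.0291, -0.0044, np.float64(0.0577), 0.0854]]
[[0.0264, -0.0306, -0.0043, np.float64(0.0577), 0.0854]]
[[0.0177, -0.0248, 0.01, np.float64(0.0692), 0.0854], [0.016, -0.026, 0.01, np.float64(0.0692), 0.0854], [0.0141, -0.0271, 0.01, np.float64(0.0692), 0.0854], [0.0123, -0.0279, 0.01, np.float64(0.0692), 0.0854], [0.0103, -0.0288, 0.01, np.float64(0.0692), 0.0854]]
```

{"name": "jog_arm", "arguments": {"rows": [[[0.034,-0.022,-0.004,0.058,0.0854],[0.033,-0.024,-0.004,0.058,0.0854],[0.031,-0.026,-0.004,0.058,0.0854],[0.03,-0.027,-0.004,0.058,0.0854],[0.028,-0.029,-0.004,0.058,0.0854]]]}}

```text
time_s: 13.4
ee_pos: [0.4538, 0.1534, 0.1941]
tcp_rot: [0.0, 0.857, 0.515, 0.0]
contact_force: [0.6, 0.1, 0.1]
opening: 0.0856
grasp_force: 0.0
```

{"name": "jog_arm", "arguments": {"rows": [[[0.026,-0.031,-0.004,0.058,0.0854],[0.018,-0.025,0.01,0.069,0.0854],[0.016,-0.026,0.01,0.069,0.0854],[0.014,-0.027,0.01,0.069,0.0854],[0.012,-0.028,0.01,0.069,0.0854]]]}}

```text
time_s: 14.02
ee_pos: [0.3903, 0.3029, 0.1576]
tcp_rot: [-0.0, 0.931, 0.365, 0.0]
contact_force: [-0.1, -0.8, 0.5]
opening: 0.0855
grasp_force: 0.0
```

{"name": "jog_arm", "arguments": {"rows": [[[0.01,-0.029,0.01,0.069,0.0854],[0,0,0,0,0.07],[0,0,0,0,0.06],[0,0,0,0,0.06]]]}}

```text
time_s: 14.52
ee_pos: [0.3792, 0.329, 0.1482]
tcp_rot: [0.0, 0.943, 0.333, 0.0]
contact_force: [-0.0, 0.2, -1.0]
opening: 0.0603
grasp_force: 0.0
```

```bash
python3 - <<'E'
from h import *
print(cur(),r.observe()['q'][5]); c=r.get_calibration('wrist');np.save('c6',c,allow_pickle=True);im=r.grab_frame('wrist');np.save('w6',im)
print(proj(c,(.4025,.3485,.036)))
save('w6',im)
E
```

```text
(array([0.37921839, 0.32901947, 0.14815009]), np.float64(-0.8922615099971243)) 1.3732264177293223
(np.float64(260.3580220230809), np.float64(150.74307150368128))
```

View pics/w6.png

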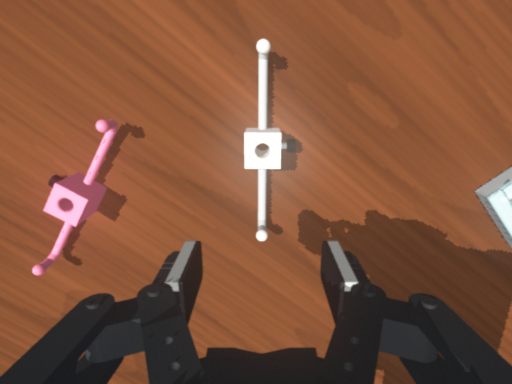

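The white hub is centred at px (263,150), with its bar vertical in the image between hooks (263,46) and (262,236) and its screw to the right, so the yaw matches. The pink look-alike is clear to the left. I'll move above it and take a second view.

{"name": "jog_arm", "arguments": {"rows": [[[0.03,0,0.03,0,0.06],[0,0,0,0,0.06],[0,0,0,0,0.06]]]}}

```text
time_s: 14.95
ee_pos: [0.4022, 0.3479, 0.1183]
tcp_rot: [0.0, 0.943, 0.333, 0.0]
contact_force: [-0.3, 0.9, -0.9]
opening: 0.0602
grasp_force: 0.0
```

```bash
python3 - <<'E'
from h import *
p,a=cur();print(p,a); c=r.get_calibration('wrist');im=r.grab_frame('wrist')
c6=np.load('c6.npy',allow_pickle=True).item();o6=np.load('w6.npy')
res=[]
for cc,i in((c6,o6),(c,im)):
    u,v=[int(round(float(t))) for t in proj(cc,(.4025,.3485,.036))]
    y0,x0=v-26,u-26;w=i[y0:v+26,x0:u+26]
    m=(w.min(2)>215).astype(np.uint8); m=cv2.morphologyEx(m,cv2.MORPH_OPEN,np.ones((13,13),np.uint8))
    # fill: top face bounding
    cn=max(cv2.findContours(cv2.morphologyEx((w.min(2)>200).astype(np.uint8),cv2.MORPH_OPEN,np.ones((9,9),np.uint8)),cv2.RETR_EXTERNAL,2)[0],key=cv2.contourArea)
    b=cv2.boundingRect(cn); face=(x0+b[0]+b[2]/2-.5,y0+b[1]+b[3]/2-.5)
    d=(w.max(2)<190).astype(np.uint8); d[:14]=0;d[-14:]=0;d[:,:14]=0;d[:,-14:]=0
    n,l,st,ce=cv2.connectedComponentsWithStats(d);k=1+st[1:,4].argmax();bo=ce[k]+[x0,y0]
    print(b,face,bo,st[k],onz(cc,*face,.036));res.append((ray(cc,*face),ray(cc,*bo)))
print(tri([q[0] for q in res]),tri([q[1] for q in res]))
save('w7',cv2.resize(im[60:300,130:390],None,fx=2.5,fy=2.5))
E
```

```text
[0.40218217 0.34789444 0.11831377] -0.8922840013483554
(10, 7, 37, 37) (262.0, 150.0) [261.2   149.384] [ 21  19  14  13 125] [0.40384313 0.34782698 0.036     ]
(8, 7, 40, 38) (262.5, 195.5) [260.74782609 194.30434783] [ 20  19  14  13 115] [0.40383679 0.34783687 0.036     ]
[0.40383814 0.34783042 0.03599116] [0.40319025 0.34860465 0.03310749]
```

{"name": "jog_arm", "arguments": {"rows": [[[0.001,0.001,0.03,0,0.06],[0,0,0.03,0,0.06],[0,0,0.025,0,0.055],[0,0,0.013,0,0.05],[0,0,0,0,0.05]]]}}

```text
time_s: 15.62
ee_pos: [0.4035, 0.348, 0.02]
tcp_rot: [0.0, 0.943, 0.333, -0.0]
contact_force: [-0.5, -0.4, 0.6]
opening: 0.05
grasp_force: 0.0
```

{"name": "jog_arm", "arguments": {"rows": [[[0,0,0,0,0.022],[0,0,0,0,0.022],[0,0,0,0,0.022],[0,0,0,0,0.022],[0,0,0,0,0.022]]], "force": 50}}

```text
time_s: 16.25
ee_pos: [0.4042, 0.3485, 0.0211]
tcp_rot: [-0.0, 0.943, 0.333, 0.001]
contact_force: [-1.0, -0.9, 6.2]
opening: 0.0288
grasp_force: 50.4
```

{"name": "jog_arm", "arguments": {"rows": [[[0,0,-0.02,0,0.022],[0,0,-0.05,0,0.022],[0,0,-0.05,0,0.022],[0,0,-0.04,0,0.022],[0,0,0,0,0.022]]]}}

```text
time_s: 16.88
ee_pos: [0.4045, 0.3487, 0.1829]
tcp_rot: [-0.0, 0.943, 0.333, 0.003]
contact_force: [0.2, -0.7, -2.5]
opening: 0.0287
grasp_force: 50.0
```

```bash
python3 - <<'E'
from h import *
p,a=cur();print(p,a,r.observe()['contact_force']); c=r.get_calibration('wrist');im=r.grab_frame('wrist')
save('w8',cv2.resize(im[100:384,100:420],None,fx=2.4,fy=2.1,interpolation=cv2.INTER_CUBIC));np.save('w8',im)
tx=np.array([.199,.98]);tgt=[*(np.array([.541,.0297])-.04*tx),.18]
pp,aa=rows(p,a,(.46,.18,.18),-.55,6,.022);rows(pp,aa,tgt,-.2,6,.022)
E
```

```text
[0.4044985  0.34870773 0.18286615] -0.8918474761684946 [ 0.23788357 -0.68341951 -2.45444393]
[[-0.0105, 0.0277, 0.0005, np.float64(-0.057), 0.022], [-0.012, 0.027, 0.0005, np.float64(-0.057), 0.022], [-0.0135, 0.0263, 0.0005, np.float64(-0.057), 0.022], [-0.015, 0.0255, 0.0005, np.float64(-0.057), 0.022], [-0.0165, 0.0246, 0.0004, np.float64(-0.057), 0.022]]
[[-0.0178, 0.0237, 0.0005, np.float64(-0.057), 0.022]]
[[-0.0206, 0.0269, -0.0, np.float64(-0.0583), 0.022], [-0.0221, 0.0256, -0.0, np.float64(-0.0583), 0.022], [-0.0236, 0.0243, -0.0, np.float64(-0.0583), 0.022], [-0.0249, 0.0229, -0.0, np.float64(-0.0583), 0.022], [-0.0262, 0.0214, -0.0, np.float64(-0.0583), 0.022]]
[[-0.0274, 0.0199, -0.0, np.float64(-0.0583), 0.022]]
```

View pics/w8.png

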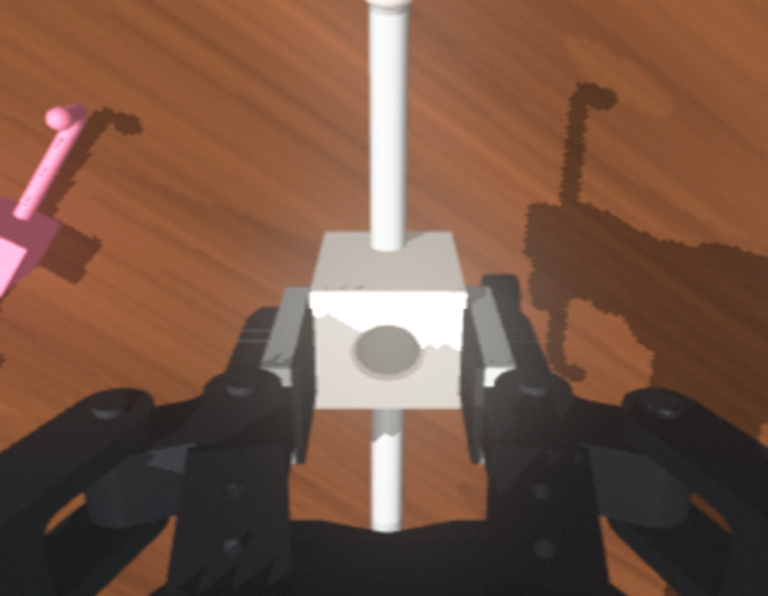

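```bash
python3 - <<'E'
from h import *
c=r.get_calibration('wrist');s=r.observe();p=s['ee_pos'];Rt=rot(s['tcp_rot'])
for z in(-.012,-.0149):
  for q in((388,298),(388,408),(388,352),(312,352),(466,352)):
    o,d=ray(c,100+q[0]/2.4,100+q[1]/2.1);ol=Rt.T@(o-p);dl=Rt.T@d;print(z,q,((ol+dl*(z-ol[2])/dl[2])*1000).round(1))
E
```

```text
-0.012 (388, 298) [ 10.9   0.3 -12. ]
-0.012 (388, 408) [-18.3   0.3 -12. ]
-0.012 (388, 352) [ -3.    0.3 -12. ]
-0.012 (312, 352) [ -3. -15. -12.]
-0.012 (466, 352) [ -3.   16.1 -12. ]
-0.0149 (388, 298) [ 12.4   0.3 -14.9]
-0.0149 (388, 408) [-16.1   0.3 -14.9]
-0.0149 (388, 352) [ -1.2   0.3 -14.9]
-0.0149 (312, 352) [ -1.1 -14.7 -14.9]
-0.0149 (466, 352) [ -1.2  15.7 -14.9]
```

{"name": "jog_arm", "arguments": {"rows": [[[-0.01,0.028,0,-0.057,0.022],[-0.012,0.027,0,-0.057,0.022],[-0.014,0.026,0,-0.057,0.022],[-0.015,0.026,0,-0.057,0.022],[-0.016,0.025,0,-0.057,0.022]]]}}

```text
time_s: 17.55
ee_pos: [0.4502, 0.2062, 0.1781]
tcp_rot: [-0.0, 0.886, 0.464, -0.001]
contact_force: [-0.1, -0.3, -1.3]
opening: 0.029
grasp_force: 50.0
```

{"name": "jog_arm", "arguments": {"rows": [[[-0.018,0.024,0,-0.057,0.022],[-0.021,0.027,0,-0.058,0.022],[-0.022,0.026,0,-0.058,0.022],[-0.024,0.024,0,-0.058,0.022],[-0.025,0.023,0,-0.058,0.022]]]}}

```text
time_s: 18.18
ee_pos: [0.5081, 0.0506, 0.1781]
tcp_rot: [-0.001, 0.81, 0.587, -0.001]
contact_force: [0.1, 0.6, -1.2]
opening: 0.0288
grasp_force: 50.0
```

{"name": "jog_arm", "arguments": {"rows": [[[-0.026,0.021,0,-0.058,0.022],[-0.027,0.02,0,-0.058,0.022],[0,0,0,0,0.022],[0,0,0,0,0.022]]]}}

```text
time_s: 18.68
ee_pos: [0.5321, -0.0103, 0.1787]
tcp_rot: [-0.001, 0.775, 0.632, -0.001]
contact_force: [-0.0, 0.8, -1.7]
opening: 0.0288
grasp_force: 50.0
```

{"name": "jog_arm", "arguments": {"rows": [[[0.022,0.0005,0,0,0.022],[0.022,0.0005,0.01,0,0.022],[0,0,0.02,0,0.022],[0,0,0.015,0,0.022],[0,0,0,0,0.022]]]}}

```text
time_s: 19.3
ee_pos: [0.5418, 0.0324, 0.1337]
tcp_rot: [-0.001, 0.775, 0.632, -0.001]
contact_force: [-0.1, 0.0, -1.0]
opening: 0.0288
grasp_force: 50.0
```

```bash
python3 - <<'E'
from h import *
a=[]
for i in range(4):
    r.grab_frame('top') if i else 0
    s=r.observe();a.append([*s['ee_pos'],*s['contact_force']])
print(np.array(a).round(4))
E
```

```text
[[ 0.5418  0.0324  0.1337 -0.0914  0.0063 -1.0355]
 [ 0.5424  0.0321  0.1347 -0.3296 -0.1957 -1.4168]
 [ 0.5428  0.032   0.1352  0.4965  0.9004 -1.4003]
 [ 0.5429  0.0319  0.1355 -0.5836 -0.1348 -2.7893]]
```

{"name": "jog_arm", "arguments": {"rows": [[[0,0,0.004,0,0.022],[0,0,0.004,0,0.022],[0,0,0.004,0,0.022],[0,0,0.003,0,0.022],[0,0,0,0,0.022]]]}}

```text
time_s: 20.08
ee_pos: [0.5425, 0.032, 0.1195]
tcp_rot: [-0.0, 0.775, 0.632, -0.0]
contact_force: [-0.4, 0.0, -1.9]
opening: 0.0288
grasp_force: 50.0
```

{"name": "jog_arm", "arguments": {"rows": [[[0,0,0.003,0,0.022],[0,0,0.003,0,0.022],[0,0,0.003,0,0.022],[0,0,0,0,0.022]]]}}

```text
time_s: 20.58
ee_pos: [0.5422, 0.0317, 0.1102]
tcp_rot: [-0.0, 0.775, 0.632, -0.001]
contact_force: [-2.5, -4.7, -4.3]
opening: 0.0289
grasp_force: 49.8
```

{"name": "jog_arm", "arguments": {"rows": [[[-0.0015,-0.0005,0,0,0.022],[0,0,0,0,0.022],[0,0,0.003,0,0.022],[0,0,0.004,0,0.022],[0,0,0,0,0.022]]]}}

```text
time_s: 21.2
ee_pos: [0.5416, 0.0307, 0.1034]
tcp_rot: [-0.0, 0.775, 0.632, -0.0]
contact_force: [-0.3, 0.3, -2.3]
opening: 0.0287
grasp_force: 50.0
```

{"name": "jog_arm", "arguments": {"rows": [[[0,0,0.005,0,0.022],[0,0,0.005,0,0.022],[0,0,0.004,0,0.022],[0,0,0.003,0,0.022],[0,0,0,0,0.022]]]}}

```text
time_s: 21.82
ee_pos: [0.5417, 0.0306, 0.0866]
tcp_rot: [-0.0, 0.775, 0.632, -0.0]
contact_force: [0.5, 0.0, -1.2]
opening: 0.029
grasp_force: 50.0
```

{"name": "jog_arm", "arguments": {"rows": [[[0,0,0.002,0,0.022],[0,0,0.002,0,0.022],[0,0,0.001,0,0.022],[0,0,0,0,0.022],[0,0,0,0,0.022]]]}}

```text
time_s: 22.45
ee_pos: [0.5419, 0.0306, 0.0819]
tcp_rot: [0.0, 0.775, 0.632, 0.0]
contact_force: [-0.2, -0.2, -1.4]
opening: 0.0289
grasp_force: 50.0
```

```bash
cat > f.py <<'E'
from h import *
a=[]
for i in range(12):
    r.grab_frame('scene') if i else 0
    s=r.observe();a.append([*s['ee_pos'],*s['contact_force'],*s['ft_torque'],s['grasp_force']])
a=np.array(a);print(s['time_s'],a.mean(0).round(4));print(a[:,5].round(2))
E
python3 f.py
```

```text
23.0 [ 5.41900e-01  3.06000e-02  8.18000e-02  9.40000e-03  1.16600e-01
 -1.60600e+00 -2.00000e-04  8.60000e-03 -1.22000e-02  5.00219e+01]
[-1.36 -1.58 -0.77 -1.56 -2.08 -1.92 -1.09 -2.57 -2.04 -1.66 -1.6  -1.04]
```

{"name": "jog_arm", "arguments": {"rows": [[[0,0,0.001,0,0.022],[0,0,0,0,0.022],[0,0,0.001,0,0.022],[0,0,0,0,0.022]]]}}

```text
time_s: 23.5
ee_pos: [0.5418, 0.0306, 0.0797]
tcp_rot: [-0.0, 0.775, 0.632, -0.0]
contact_force: [-0.3, 0.9, -1.5]
opening: 0.0289
grasp_force: 50.0
```

```bash
python3 f.py
```

```text
24.05 [ 5.41800e-01  3.06000e-02  7.98000e-02 -7.75000e-02  3.64800e-01
 -1.64430e+00 -7.90000e-03  1.07000e-02  4.10000e-03  5.00222e+01]
[-1.52 -2.16 -1.55 -1.21 -1.41 -1.74 -1.4  -1.18 -1.4  -2.53 -1.43 -2.21]
```

{"name": "jog_arm", "arguments": {"rows": [[[0,0,0.001,0,0.022],[0,0,0,0,0.022],[0,0,0.001,0,0.022],[0,0,0,0,0.022]]]}}

```text
time_s: 24.55
ee_pos: [0.5418, 0.0306, 0.0777]
tcp_rot: [-0.0, 0.775, 0.632, -0.0]
contact_force: [-0.4, 0.2, -0.9]
opening: 0.0285
grasp_force: 50.0
```

```bash
python3 - <<'E'
exec(open('f.py').read())
im=r.grab_frame('scene');save('s9',np.hstack([cv2.resize(im[170:250,205:305],(500,400),interpolation=cv2.INTER_CUBIC),cv2.resize(r.grab_frame('wrist')[160:384,180:345],(295,400))]))
E
```

```text
25.1 [ 5.4180e-01  3.0600e-02  7.7800e-02  2.3200e-02  1.2440e-01 -1.7149e+00
 -6.2000e-03 -6.7000e-03 -5.2000e-03  5.0022e+01]
[-0.88 -1.66 -2.44 -2.53 -1.11 -1.55 -1.69 -1.54 -1.92 -1.79 -1.49 -1.99]
```

View pics/s9.png

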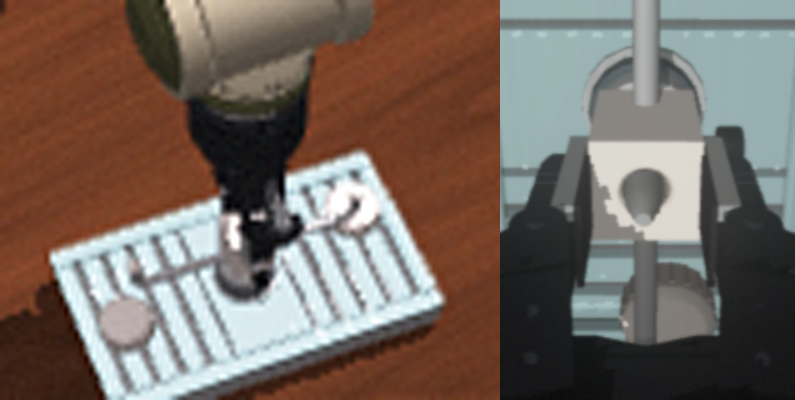

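{"name": "jog_arm", "arguments": {"rows": [[[0,0,0.001,0,0.022],[0,0,0,0,0.022],[0,0,0,0,0.022]]]}}

```text
time_s: 25.58
ee_pos: [0.5418, 0.0306, 0.0768]
tcp_rot: [0.0, 0.775, 0.632, 0.0]
contact_force: [1.3, 0.8, -2.1]
opening: 0.0287
grasp_force: 50.0
```

{"name": "jog_arm", "arguments": {"rows": [[[0,0,0.001,0,0.022],[0,0,0,0,0.022],[0,0,0,0,0.022]]]}}

```text
time_s: 25.95
ee_pos: [0.5419, 0.0306, 0.0758]
tcp_rot: [0.0, 0.775, 0.632, 0.0]
contact_force: [-0.3, 0.0, -1.8]
opening: 0.0288
grasp_force: 50.0
```

```bash
python3 f.py
```

```text
26.5 [ 5.41800e-01  3.06000e-02  7.58000e-02 -2.13400e-01 -2.50200e-01
 -1.86510e+00 -8.60000e-03 -3.80000e-03  2.20000e-03  5.00227e+01]
[-1.82 -1.42 -2.24 -1.88 -1.96 -2.4  -1.67 -1.61 -2.04 -1.1  -2.65 -1.58]
```

The hub is threaded on the post, with the post visible through the bore at crop (645,195), but contact comes later than expected. Before going lower I'll check numerically whether the hub slipped in the grip.

```bash
python3 - <<'E'
from h import *
im=r.grab_frame('wrist');np.save('w10',im);o=np.load('w8.npy')
for n,i in(('w8',o),('now',im)):
    print(n)
    for u in(242,280): print(u,list(enumerate(i[176:304,u].mean(1).astype(int)[::2],0))[0][1],(i[176:304:2,u].mean(1)).astype(int).tolist())
    for v in (205,225,270,290): print('row',v,i[v,218:308:2].mean(1).astype(int).tolist())
    print('bar',i[185,245:280].mean(1).astype(int).tolist())
E
```

```text
w8
242 105 [105, 101, 104, 107, 107, 110, 111, 109, 112, 112, 113, 113, 115, 114, 114, 117, 120, 156, 182, 182, 183, 183, 184, 184, 185, 185, 186, 186, 186, 187, 180, 213, 255, 255, 255, 255, 255, 255, 253, 220, 220, 219, 220, 219, 219, 218, 218, 218, 217, 217, 217, 217, 216, 215, 216, 215, 214, 214, 213, 175, 110, 109, 107, 109]
280 116 [116, 113, 111, 111, 110, 110, 111, 108, 108, 112, 115, 116, 116, 118, 117, 114, 114, 155, 182, 183, 183, 185, 185, 186, 186, 187, 187, 188, 188, 188, 190, 216, 255, 255, 255, 255, 255, 255, 255, 255, 255, 255, 255, 255, 248, 220, 219, 219, 219, 219, 218, 218, 217, 216, 216, 216, 216, 214, 214, 177, 118, 119, 113, 106]
row 205 [105, 106, 106, 106, 107, 109, 112, 115, 117, 118, 117, 117, 115, 115, 116, 117, 118, 119, 185, 246, 250, 250, 247, 235, 207, 147, 118, 115, 114, 114, 113, 115, 117, 117, 117, 116, 116, 114, 113, 108, 107, 110, 110, 109, 108]
row 225 [107, 106, 108, 109, 110, 110, 110, 160, 184, 183, 183, 184, 185, 185, 185, 186, 186, 187, 186, 187, 188, 188, 188, 188, 188, 188, 188, 188, 187, 187, 187, 187, 186, 185, 184, 185, 175, 128, 121, 1
[... 1678 characters left out ...]
, 131, 133, 132, 132, 132, 133, 133, 122, 103, 164, 168, 167, 168, 166, 167, 168]
row 270 [101, 99, 61, 50, 49, 50, 60, 126, 130, 130, 167, 210, 214, 214, 184, 141, 103, 109, 112, 116, 116, 114, 108, 102, 93, 85, 81, 107, 171, 205, 215, 215, 215, 214, 214, 214, 212, 91, 55, 54, 55, 63, 100, 102, 100]
row 290 [42, 40, 45, 45, 41, 43, 51, 125, 128, 129, 129, 128, 129, 128, 129, 128, 128, 129, 130, 173, 204, 197, 212, 214, 214, 214, 214, 214, 213, 214, 214, 213, 214, 213, 213, 213, 210, 81, 49, 48, 58, 58, 48, 47, 47]
bar [169, 170, 170, 170, 171, 169, 169, 165, 150, 133, 145, 160, 170, 175, 178, 178, 174, 169, 165, 157, 148, 136, 121, 112, 134, 165, 168, 169, 168, 168, 168, 168, 168, 168, 168]
```

The hub hasn't slipped: its edges are at the same pixels as at lift. There is also no load, since z tracks the command exactly. I'll keep feeling down in 1 mm steps.

{"name": "jog_arm", "arguments": {"rows": [[[0,0,0.001,0,0.022],[0,0,0,0,0.022]]]}}

```text
time_s: 26.8
ee_pos: [0.5418, 0.0306, 0.0747]
tcp_rot: [-0.0, 0.775, 0.632, -0.0]
contact_force: [-0.1, 0.2, -1.9]
opening: 0.0285
grasp_force: 50.0
```

{"name": "jog_arm", "arguments": {"rows": [[[0,0,0.001,0,0.022],[0,0,0,0,0.022]]]}}

```text
time_s: 27.05
ee_pos: [0.5418, 0.0306, 0.0737]
tcp_rot: [-0.0, 0.775, 0.632, -0.0]
contact_force: [0.0, -0.9, -1.7]
opening: 0.0287
grasp_force: 50.0
```

```bash
python3 f.py; python3 - <<'E'
from h import *
cs=r.get_calibration('scene');im=r.grab_frame('scene')
for z in (.03,.042,.052,.062,.073):print(z,np.round(proj(cs,(.541,.030,z)),1), np.round(proj(cs,(.557,.022,z)),1))
for v in range(206,236): print(v,[tuple(int(t) for t in im[v,u]) for u in range(246,264,3)])
E
```

```text
27.6 [ 5.41800e-01  3.06000e-02  7.38000e-02  3.65000e-02  9.23000e-02
 -1.75690e+00 -2.70000e-03 -5.80000e-03  7.50000e-03  5.00222e+01]
[-1.75 -2.06 -1.93 -1.26 -1.26 -2.19 -1.57 -2.37 -1.72 -1.38 -2.36 -1.23]
0.03 [253.2 225.1] [253.8 229.5]
0.042 [253.2 223.2] [253.8 227.6]
0.052 [253.2 221.6] [253.8 226. ]
0.062 [253.2 220. ] [253.8 224.4]
0.073 [253.2 218.2] [253.8 222.6]
206 [(122, 66, 39), (14, 15, 16), (21, 21, 20), (20, 23, 25), (25, 20, 23), (14, 13, 17)]
207 [(129, 68, 40), (34, 30, 31), (24, 21, 27), (20, 18, 23), (46, 42, 44), (7, 5, 8)]
208 [(126, 63, 36), (76, 70, 72), (22, 21, 21), (16, 19, 20), (49, 50, 52), (13, 10, 12)]
209 [(128, 81, 61), (88, 82, 85), (23, 21, 23), (13, 14, 17), (60, 57, 60), (19, 15, 17)]
210 [(175, 170, 161), (84, 92, 93), (21, 16, 22), (17, 21, 19), (51, 48, 49), (36, 35, 36)]
211 [(218, 237, 239), (82, 93, 98), (14, 15, 19), (20, 19, 22), (44, 44, 45), (75, 74, 77)]
212 [(214, 235, 239), (80, 88, 91), (24, 21, 23), (19, 19, 21), (38, 37, 38), (116, 112, 118)]
213 [(202, 228, 232), (115, 112, 112), (110, 102, 101), (10, 11, 12), (52, 50, 51),
[... 1557 characters left out ...]
3, 77), (103, 102, 106), (170, 186, 193), (218, 236, 239)]
230 [(185, 199, 206), (225, 242, 246), (147, 157, 160), (182, 186, 192), (217, 236, 240), (218, 234, 238)]
231 [(196, 215, 222), (219, 238, 242), (221, 241, 244), (217, 238, 243), (221, 237, 240), (219, 235, 240)]
232 [(224, 242, 245), (219, 237, 242), (216, 235, 240), (219, 236, 240), (219, 235, 240), (219, 235, 239)]
233 [(222, 239, 242), (204, 226, 232), (218, 235, 240), (218, 235, 239), (218, 235, 239), (217, 233, 238)]
234 [(221, 238, 242), (150, 163, 170), (217, 234, 238), (218, 235, 239), (220, 236, 240), (217, 234, 238)]
235 [(220, 237, 241), (125, 126, 132), (218, 236, 239), (218, 235, 239), (217, 234, 239), (215, 235, 238)]
```

```bash
python3 - <<'E'
from h import *
i=np.load('w5.npy')
for v in (97,105,113): print(v,i[v,228:296].mean(1).astype(int).tolist())
for u in (250,261,272): print(u,i[70:140,u].mean(1).astype(int).tolist())
i=np.load('w34.npy') if 0 else np.load('w3.npy')
print('w3 90',i[90,232:302].mean(1).astype(int).tolist())
n=r.grab_frame('wrist')
print('now'); 
for v in (190,196,200,205,210): print(v,n[v,216:308].mean(1).astype(int).tolist())
print(n[180:215,252].mean(1).astype(int).tolist(),n[180:215,272].mean(1).astype(int).tolist())
E
```

```text
97 [220, 220, 219, 219, 220, 220, 218, 219, 223, 219, 193, 141, 133, 143, 180, 220, 227, 227, 227, 228, 227, 224, 224, 224, 224, 223, 222, 220, 215, 206, 197, 189, 176, 165, 173, 182, 196, 207, 217, 222, 223, 221, 222, 224, 225, 225, 224, 224, 223, 223, 223, 220, 204, 164, 160, 209, 221, 218, 216, 219, 219, 219, 220, 220, 218, 219, 218, 219]
105 [219, 219, 219, 220, 219, 218, 212, 209, 220, 197, 142, 133, 158, 201, 223, 225, 226, 226, 225, 222, 222, 224, 224, 222, 216, 183, 138, 149, 157, 164, 171, 176, 177, 171, 156, 142, 131, 122, 119, 118, 114, 153, 206, 224, 224, 224, 223, 222, 222, 222, 222, 221, 222, 218, 183, 132, 175, 214, 211, 217, 219, 219, 219, 219, 218, 218, 218, 218]
113 [218, 219, 219, 218, 219, 219, 218, 218, 218, 219, 216, 187, 135, 135, 173, 219, 223, 222, 223, 224, 224, 223, 222, 222, 220, 222, 216, 183, 138, 121, 118, 117, 117, 116, 112, 108, 110, 120, 135, 145, 152, 186, 222, 224, 223, 222, 222, 222, 221, 221, 222, 219, 189, 136, 133, 172, 203, 208, 216, 219, 219, 219, 219, 218, 218, 218, 218, 219]
250 [184, 219, 222, 222, 222, 222, 221, 222, 218, 215, 226, 221, 1
[... 3239 characters left out ...]
, 77, 89, 108, 117, 118, 118, 118, 119, 121, 122, 122, 118, 113, 113, 119, 129, 140, 148, 151, 152, 148, 141, 146, 158, 167, 174, 178, 176, 172, 167, 162, 155, 145, 132, 117, 101, 94, 111, 135, 147, 143, 133, 123, 120, 117, 116, 116, 115, 115, 114, 114, 114, 112, 106, 96, 96, 129, 160, 169, 169, 161, 154, 164, 167, 167, 168, 168, 167, 166, 166, 165, 166, 166, 166, 166]
[190, 184, 170, 168, 168, 167, 161, 139, 126, 156, 171, 170, 169, 153, 94, 74, 72, 79, 92, 103, 101, 96, 99, 108, 109, 109, 111, 109, 121, 156, 152, 133, 130, 132, 131] [167, 167, 167, 167, 168, 167, 168, 166, 151, 98, 91, 104, 106, 104, 91, 67, 61, 61, 62, 68, 70, 71, 73, 78, 78, 78, 78, 89, 119, 145, 147, 133, 132, 132, 131]
```

{"name": "jog_arm", "arguments": {"rows": [[[0,0,0.001,0,0.022],[0,0,0,0,0.022]]]}}

```text
time_s: 27.95
ee_pos: [0.5418, 0.0306, 0.0727]
tcp_rot: [-0.0, 0.775, 0.632, -0.0]
contact_force: [0.1, 0.4, -1.4]
opening: 0.0283
grasp_force: 50.1
```

{"name": "jog_arm", "arguments": {"rows": [[[0,0,0.001,0,0.022],[0,0,0,0,0.022]]]}}

```text
time_s: 28.2
ee_pos: [0.5419, 0.0306, 0.0719]
tcp_rot: [0.0, 0.775, 0.632, 0.0]
contact_force: [-0.4, -0.2, 1.5]
opening: 0.0289
grasp_force: 50.3
```

```bash
sed -i 's/range(12)/range(5)/' f.py; python3 f.py
```

```text
28.4 [ 5.41900e-01  3.06000e-02  7.19000e-02 -4.77900e-01 -2.03400e-01
  6.98600e-01  2.54000e-02  1.50200e-01  1.32000e-02  5.03365e+01]
[1.54 0.5  0.41 0.51 0.53]
```

```bash
python3 - <<'E'
from h import *
i=np.load('w1.npy'); f=192/np.tan(np.radians(63.734854454315595)/2)
p=np.array([.45405,-.31113,.13107]);psi=-.1984
x=np.array([-np.sin(psi),np.cos(psi),0]);y=np.array([np.cos(psi),np.sin(psi),0]);z=np.array([0,0,-1.])
Rt=np.c_[x,y,z];o=p+Rt@[.08096,-.00107,-.14239]
Rc=Rt@np.array([[-.001,-.95,-.314],[1,-.001,.001],[-.001,-.314,.95]])
def pr(P): q=Rc.T@(P-o);return (261.14+f*q[0]/q[2],190.31+f*q[1]/q[2])
print('col263',i[155:215,263].mean(1).astype(int).tolist());print('row185',i[185,238:290].mean(1).astype(int).tolist())
for h in(.01,.02):
  for c in ((.4548,-.3106),):
    C=np.array([*c,0]);up=np.array([0,0,1.])
    print(h,'base +x',pr(C+.018*x),'top +x',pr(C+.018*x+h*up),'top -x',pr(C-.018*x+h*up),'y',pr(C-.018*y+h*up),pr(C+.018*y+h*up),'bore',pr(C+.0065*x+h*up),pr(C-.0065*x+h*up),pr(C+.0065*x),pr(C-.0065*x))
E
```

```text
col263 [118, 117, 118, 117, 118, 118, 116, 116, 117, 123, 153, 194, 215, 247, 255, 254, 254, 254, 254, 254, 254, 254, 254, 253, 246, 147, 106, 120, 121, 120, 123, 124, 123, 122, 126, 150, 197, 204, 214, 245, 255, 254, 254, 254, 254, 254, 254, 253, 253, 249, 186, 117, 125, 129, 130, 129, 129, 129, 130, 129]
row185 [129, 127, 125, 126, 134, 180, 244, 254, 254, 254, 254, 254, 254, 254, 254, 254, 253, 243, 164, 109, 111, 124, 125, 123, 122, 123, 122, 122, 121, 121, 125, 149, 227, 253, 254, 254, 254, 254, 254, 254, 254, 254, 254, 252, 227, 140, 121, 122, 122, 122, 122, 122]
0.01 base +x (np.float64(262.7869874290056), np.float64(160.80090020063128)) top +x (np.float64(262.8564148937561), np.float64(163.355886019823)) top -x (np.float64(262.8269516132062), np.float64(202.00903613080945)) y (np.float64(242.6611282638691), np.float64(183.0986610757581)) (np.float64(283.0189969862617), np.float64(183.05924787454893)) bore (np.float64(262.84673823620557), np.float64(176.05078251100957)) (np.float64(262.8361026124809), np.float64(190.00375559080075)) (np.float64(262.77852165407046), np.float64(173.10218758507568)) (np.float64(262.7692081333292), np.float64(186.63530133739394))
0.02 base +x (np.float64(262.7869874290056), np.float64(160.80090020063128)) top +x (np.float64(262.93090911128155), np.float64(166.0973323634766)) top -x (np.float64(262.8973156146705), np.float64(205.98815020146282)) y (np.float64(242.01273705049823), np.float64(186.48718386322798)) (np.float64(283.81194536650685), np.float64(186.44590458088305)) bore (np.float64(262.9198650970987), np.float64(179.21161942529147)) (np.float64(262.90773887520197), np.float64(193.6109811334919)) (np.float64(262.77852165407046), np.float64(173.10218758507568)) (np.float64(262.7692081333292), np.float64(186.63530133739394))
```

```bash
python3 - <<'E'
from h import *
for n in('scene','top'):
    c=r.get_calibration(n)
    for tag,i in(('start',np.load(n+'.npy')),('now',r.grab_frame(n))):
        h=cv2.cvtColor(i,cv2.COLOR_RGB2HSV)
        m=((h[...,1]<70)&(h[...,2]>60)).astype(np.uint8)
        k,l,st,ce=cv2.connectedComponentsWithStats(m)
        for j in range(1,k):
            if 12<st[j][4]<900:
                P=onz(c,*ce[j],.02)
                if -.3<P[0]<1 and abs(P[1])<1: print(n,tag,st[j].tolist(),P[:2].round(3),i[l==j].mean(0).astype(int))
E
```

```text
scene start [310, 43, 5, 7, 24] [-0.162  0.839] [122 115 116]
scene start [282, 155, 43, 16, 203] [0.405 0.347] [177 167 166]
scene start [344, 189, 22, 19, 331] [0.642 0.406] [226 221 220]
scene start [148, 254, 11, 11, 95] [ 0.464 -0.315] [195 189 190]
scene start [174, 309, 43, 15, 299] [ 0.705 -0.308] [187 181 182]
scene now [344, 189, 22, 19, 332] [0.642 0.406] [226 221 219]
scene now [174, 309, 43, 15, 297] [ 0.705 -0.307] [187 181 183]
top start [494, 85, 18, 50, 691] [ 0.827 -0.662] [216 220 214]
top start [155, 101, 26, 25, 518] [0.702 0.379] [244 244 241]
top start [367, 117, 38, 31, 319] [ 0.702 -0.308] [227 223 222]
top start [146, 183, 33, 50, 316] [0.403 0.348] [229 225 223]
top start [381, 209, 13, 13, 128] [ 0.451 -0.31 ] [240 236 234]
top start [0, 218, 5, 17, 63] [0.302 0.809] [138 130 123]
top start [112, 229, 11, 52, 171] [0.255 0.455] [255 228 248]
top start [0, 269, 6, 7, 14] [0.172 0.777] [62 62 46]
top start [10, 275, 10, 10, 21] [0.155 0.738] [61 61 45]
top start [67, 303, 7, 3, 19] [0.106 0.565] [103 100  99]
top start [268, 382, 11, 2, 15] [-0.037 -0.019] [116 115  85]
top now [494, 85, 18, 50, 691] [ 0.827 -0.662] [185 190 183]
top now [155, 101, 26, 25, 516] [0.702 0.379] [238 236 234]
top now [367, 117, 38, 31, 318] [ 0.702 -0.308] [205 202 201]
top now [0, 218, 5, 17, 61] [0.302 0.809] [113 107 102]
```

No other ring exists in either view. All the measurements (wall height in w1, bore, docking, hub contact) agree that this ring stands about 10 mm rather than 20 mm, so contact at TCP z ≈ 0.0725 is the hub on the spacer. The remaining limits still hold, so I'll press in small steps.

{"name": "jog_arm", "arguments": {"rows": [[[0,0,0.001,0,0.022],[0,0,0,0,0.022],[0,0,0.0005,0,0.022],[0,0,0,0,0.022]]]}}

```text
time_s: 29.0
ee_pos: [0.5419, 0.0306, 0.0705]
tcp_rot: [0.0, 0.775, 0.632, 0.0]
contact_force: [-1.7, 0.8, 5.1]
opening: 0.0289
grasp_force: 50.8
```

```bash
python3 f.py
```

```text
29.2 [ 5.41900e-01  3.06000e-02  7.04000e-02 -1.73760e+00  3.23300e-01
  5.05310e+00  5.74000e-02  3.99300e-01  8.10000e-03  5.08495e+01]
[5.11 4.96 4.96 4.92 5.32]
```

{"name": "jog_arm", "arguments": {"rows": [[[0,-0.0005,0.0005,0,0.022],[0,0,0,0,0.022],[0,0,0.0005,0,0.022],[0,0,0,0,0.022]]]}}

```text
time_s: 29.7
ee_pos: [0.5418, 0.0307, 0.0698]
tcp_rot: [0.001, 0.775, 0.632, 0.0]
contact_force: [-0.9, -0.2, 7.1]
opening: 0.0292
grasp_force: 51.1
```

```bash
python3 f.py
```

```text
29.9 [ 5.41800e-01  3.06000e-02  6.98000e-02 -1.11370e+00  1.47600e-01
  7.04090e+00  1.14000e-02  2.68800e-01  2.75000e-02  5.10872e+01]
[7.05 6.9  6.87 7.53 6.85]
```

{"name": "jog_arm", "arguments": {"rows": [[[0,-0.0003,0.0005,0,0.022],[0,0,0,0,0.022],[0,0,0,0,0.022],[0,0,0,0,0.022],[0,0,0,0,0.022]]]}}

```text
time_s: 30.52
ee_pos: [0.5418, 0.0307, 0.0695]
tcp_rot: [0.001, 0.775, 0.632, 0.001]
contact_force: [-2.0, 0.0, 7.4]
opening: 0.0288
grasp_force: 51.2
```

{"name": "jog_arm", "arguments": {"rows": [[[0,0,0,0,0.022],[0,0,0,0,0.022],[0,0,0,0,0.022],[0,0,0,0,0.022],[0,0,0,0,0.022]]]}}

```text
time_s: 31.15
ee_pos: [0.5418, 0.0307, 0.0695]
tcp_rot: [0.001, 0.775, 0.632, 0.001]
contact_force: [-1.1, -0.4, 7.7]
opening: 0.0287
grasp_force: 51.2
```

{"name": "jog_arm", "arguments": {"rows": [[[0,0,0,0,0.022],[0,0,0,0,0.022],[0,0,0,0,0.022],[0,0,0,0,0.022],[0,0,0,0,0.022]]]}}

```text
time_s: 31.78
ee_pos: [0.5418, 0.0306, 0.0695]
tcp_rot: [0.001, 0.775, 0.632, 0.001]
contact_force: [-0.8, 0.2, 6.9]
opening: 0.0288
grasp_force: 51.2
```

{"name": "jog_arm", "arguments": {"rows": [[[0,0,0,0,0.022],[0,0,0,0,0.022],[0,0,0,0,0.022],[0,0,0,0,0.022],[0,0,0,0,0.022]]]}}

```text
time_s: 32.4
ee_pos: [0.5418, 0.0306, 0.0695]
tcp_rot: [0.001, 0.775, 0.632, 0.001]
contact_force: [-1.0, -0.8, 7.8]
opening: 0.0288
grasp_force: 51.2
```

```bash
python3 f.py
```

```text
32.6 [ 5.41800e-01  3.06000e-02  6.95000e-02 -4.20600e-01 -2.36600e-01
  7.91370e+00  1.24000e-02  1.74800e-01 -1.62000e-02  5.11938e+01]
[7.81 8.01 7.8  7.81 8.13]
```

```bash
python3 -c "
from bench import r
print(r.finish_job())"
```

```text
the job is handed in; nothing more can be done
None
```

The job is handed in at about 33 s, result not reported: the spacer is home on the cushion and the hub is still gripped and pressed on it at about 9.4 N, held over 2 s, bar in line with the long sides and thumbscrew to the far side. The ring measured about 10 mm tall, not the 20 mm in the text; it was the only ring I found.

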